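# Take the lock-out shackle off the fume fan's switch

### The arm

A 6-joint arm with a two-finger parallel gripper is mounted at the origin on the work surface. World frame = base frame: x ahead of the robot, y to its left, z up, the work surface at z = 0. Lengths are in m, angles in rad, forces in N, time in s.
With the tool pointing down it reaches from about 0.275 to 0.975 m from the base axis. Payload 8.4 kg.
Tool frame: the origin (TCP) lies between the finger pads, 19 mm behind the fingertips; this is the grasp point; z points along the fingers, y is the direction in which the jaws open and shut (so a half turn about z gives the same grasp; the last joint's range is limited). The gripper opens to 92 mm and grips with 3 to 60 N. Pads are 20 mm wide; open, the fingers measure 128 mm over their backs; the gripper's body (75 mm by 189 mm) begins 69 mm behind the grasp point.
Start: joints at [-1.338, 0.353, 1.633, -0, 1.155, -0.002], TCP at [0.145, -0.608, 0.233] pointing down, gripper open.
Joint ranges: [-2.63, 2.63], [-0.92, 2.1], [0.06, 2.66], [-1.3, 4.44], [0, 2.69], [-3.02, 3.02]. Speed limits (rad/s): [2.22, 2.22, 2.79, 3.14, 3.14, 3.14].

### API

Orientations are given as a 3x3 rotation matrix whose columns are the frame's x, y, z axes.
In Python, from rig import ctrl gives the robot as it stands.
- The arm moves only by the shell command python3 -m pendant 'ROWS' [FORCE]. ROWS is JSON, a list of rows, each a list of 5 numbers: the shift along the world's x, y, z scaled (see below), then the turn about the world's z scaled (see below), then the closure, from 0 (fully open) to 1 (shut). A call has exactly 8 rows; each row is the pose to reach, as a shift and turn from the pose commanded when the call began; what a row does not reach only later rows make up. The controller multiplies each number of a shift by 100 mm and each number of a turn by 60 degrees. A row lasts 1/8 s, in which the tool goes at most 62.5 mm and 10.7 degrees, less where a joint would pass 70% of its speed; a pose out of reach is approached as far as the arm can. A call with a number of a shift or a turn outside -1 to 1 is refused whole. A call with a gripper value outside its range is refused whole. The fingers move at their own pace and stop on an object; FORCE is the grip in N (left out, the last holds). Time passes only in rows, so rows that repeat a pose let the fingers close, or fill a call up. It gives the time, the measured TCP pose, the force and the opening at its end, in the units of the state.
- ctrl.observe(): the state, without advancing time (a new reading comes with each control period).
- ctrl.capture(name): name is "side" or "top"; returns the picture (400x640x3 uint8, red, green, blue); there is no depth.
- ctrl.camera_model(name): a dict with "fx", "fy", "cx", "cy" (pixels), "xyz" and "orientation" of the camera in the world. Camera axes: x right, y down, z forward; pixel columns grow to the right and rows downward; lengths in m; the calibration is good to about 2 mm. A picture is of the moment at which its call begins. camera_model takes no time and is no camera call.
- ctrl.finish_job(): hands the job in, once; it reports no verdict.
Trained networks look in the newest picture that a camera, given by its name, has taken for a name from the list of things; names that differ only in an ending like _2 or _b are one class to them, and where a whole thing is asked for, a point or a joint stands for the part that bears it (a point fixed in the world has none). Each returns a list of dicts, best first, with "conf" (0 to 1); they miss things now and then, are a little off and sometimes report something else, mostly with a low value. They report only what shows in the picture. A call takes as long as a camera call. They do not tell look-alikes from the thing itself.
- ctrl.look_for(camera, thing): "location" ([x, y, z] in m, in world coordinates, good to about 4 mm: the middle of the surface that is visible of it).
- ctrl.trace(camera, thing): "mask" (400x640 bool, what is visible of it).
- ctrl.pinpoint(camera, thing): "location" ([x, y, z] in m, in world coordinates, good to about 4 mm: a listed point, or the origin of a listed thing).
The state is a dict: "t": time; "qpos": joint angles; "dq": joint speeds; "effort": joint torques, N m; "position": TCP position; "eef_rot": TCP orientation; "contact_force": force on the tool from outside, world axes, zero at the start; "moment": the same for the moment, N m; "width": finger opening in m.
Only numpy, scipy, OpenCV 4.12 (cv2) and the standard library are available. Lean on these libraries where they do the work, as an engineer would, in place of code of your own. Each camera call takes 0.05 s, during which the arm holds its last target.

### The job

The fume fan's control box is locked out: a steel shackle bars its toggle switch and the round dial lock holds it down. Turn the dial, feeling its clicks, until it rests in the notch where the cut-out in its disc faces the shackle, then leave the dial there and pull the shackle straight up out of the box, never forcing it while it is locked. Finish still holding the shackle up in the gripper, legs down, above where it was seated, with the leg ends about 10 cm clear of the box's top, and leave everything else on the table where it is.

Things in the scene. Friction and masses are not known exactly. Their poses are not given: they have to be found in the camera images.
- lock: Fan control box, grey metal, 130 (its x) x 250 (its y) x 40 mm high, fixed. Origin: centre of its underside, z up. On its top, along its y axis (x = 0): the dial's upright axis at y = -60 mm; the shackle's legs in two 14 mm square holes, 22 mm deep, at y = +20 and +80 mm; between them, at y = +50 mm, a small fixed steel toggle switch reaching 26 mm above the top.
- dial (a joint): Dial angle, rad, growing anticlockwise from above; stops at -1.9 and 1.9. 0 = open notch, cut-out facing the shackle. Starts 2 to 4 clicks on the positive side. A spring roller clicks into notches 0.349 rad (20 degrees) apart, one at 0: about 0.08 N m to leave a notch; let go within 0.1 rad of one, it settles there. The shackle's tongue passes the cut-out only within about 0.2 rad of 0.
- dial_grip (a point): On the dial's axis, 76 mm above the table, a good TCP height to grip. Turns with the dial: its y axis points to the cut-out, z up. The grip is a black bar, 14 mm thick (along x), 50 mm long (along y), top 89 mm above the table, on a round hub (radius 19, 6 mm high) on the disc; a pale line on its top and a dark line on the disc point to the cut-out.
- dial_cutout (a point): Middle of the one cut-out in the dial's rim, 48 mm from the axis (turns with the dial, axes as dial_grip). The dial is a pale aluminium disc with dark tick marks, diameter 112 mm, 5 mm thick, its upper face 54 mm above the table; the cut-out is 16 mm deep from the rim and about 31 to 39 mm wide.
- shackle: Loose steel U, 0.11 to 0.21 kg, seated in the box. Origin: midway between its legs at the underside of their collars, which rest on the box's top when seated (40 mm above the table, at y = +50 mm of the box, axes parallel to the box's). Legs of diameter 10 mm, 60 mm apart along its y, reach 18 mm below the origin into the holes; collars diameter 18, 6 mm high.
- shackle_tongue (a point): Tip of the shackle's flat tongue, 8 mm wide, 6 mm high, which runs from the foot of the dial-side leg 36 mm towards the dial, under the disc's rim: the disc stops it after 3 mm of lift unless the cut-out is over it.
- shackle_crown (a point): Centre of the shackle's straight top bar: 12 x 12 mm in section, 72 mm long along the shackle's y; its top is 76 mm above the shackle's origin and this point 70 mm above it. Grip it here across the bar (fingers closing along the shackle's x).
- shackle_seat (a point): Point on the box's top where the shackle's origin sits when seated; axes as the box.
- tweezers: Bystander: blue tweezers lying in front of the box, 110 mm long, 10 mm high; origin centre of underside.
- spool: Bystander: grey spool, diameter 54, height 42 mm, beside the shackle end of the box; origin centre of underside.
- jar: Bystander: small amber jar with black lid, diameter 48, height 55 mm, beside the dial end of the box; origin centre of underside.
- driver: Bystander: screwdriver, 150 mm long, lying beyond the box.
- turntable: Bystander: black plastic turntable, diameter 170 mm, carrying a green circuit board, 31 mm high in all; origin centre of underside.
- tray: Bystander: grey divided parts tray, 110 x 160 x 30 mm; origin centre of underside.
There are look-alikes about, which are no part of the job. Of the things like the shackle, leave any that is orange; of the rest the smaller one is meant.

How it is judged:
On the way, in this order (a step that is already met when the one before it is completed fails the run):
1. the dial rests in its open notch while the shackle is still seated (value of joint dial between -0.15 and 0.15 rad and z of shackle in the frame of shackle_seat below 0.008 m), for 0.2 s.
2. the shackle is drawn out of the box with the dial left in the open notch (z of shackle in the frame of shackle_seat above 0.025 m and value of joint dial between -0.2 and 0.2 rad), for 0.2 s.
At the end, for the whole second after the job is handed in: The gripper still holds the shackle (over 1.5 N), at rest, legs down within 0.35 rad of upright, the leg ends at least 80 mm above the box's top, within 60 mm sideways of its seat and touching no part of the box, and the dial is within 0.2 rad of the open notch (contact force between the fingers and shackle above 1.5 N and z of shackle in the frame of shackle_seat above 0.098 m and horizontal distance between shackle and shackle_seat below 0.06 m and angle between shackle's own z axis and vertical below 0.35 rad and linear speed of shackle below 0.05 m/s and contact force between shackle and lock below 0.3 N and value of joint dial between -0.2 and 0.2 rad); the arm keeps its last pose, push and grip.
It fails at once if a bystander is shifted by more than 25 mm (distance of any of tweezers, spool, jar, driver, turntable, tray from where it was at the start of the episode above 0.025 m).
It fails at once if the shackle is forced out past the locked dial (z of shackle in the frame of shackle_seat above 0.01 m and (value of joint dial above 0.3 rad or value of joint dial below -0.3 rad)).
It also fails if it takes over 45 s, if anything falls off the work surface, if the arm or the gripper's body presses on something with over 40 N, if the wrist force passes 120 N, or if a joint passes its speed limit or range.

## Working session

There is one attempt and no reset: what is moved stays moved. The work goes in short steps, Python scripts to look and compute and a shell command to move; the robot and the scene stay as the last step left them, time stands still between calls to the robot, and variables do not carry over. Pictures are saved under pics/ and viewed, and the job is handed in when it is done.

```bash
ls; mkdir -p pics
python3 - <<'E'
from rig import ctrl
import cv2
for c in ("top","side"):
    im=ctrl.capture(c); cv2.imwrite(f"pics/{c}0.png",im[:,:,::-1])
    print(c,ctrl.camera_model(c))
    for n in ("shackle","shackle_crown","dial_grip","dial_cutout","lock","shackle_tongue"):
        f=ctrl.pinpoint(c,n)
        for d in f[:3]: print(n,[round(float(v),3) for v in d["location"]],round(d["conf"],2))
s=ctrl.observe(); print(s)
E
```

```text
pics
top {'fx': 517.640642058539, 'fy': 517.640642058539, 'cx': 315.77100873652046, 'cy': 202.8689867684285, 'xyz': array([0.23727649, 0.02257677, 1.44216542]), 'orientation': array([[-0.06531419, -0.96938133,  0.23671481],
       [-0.99785843,  0.06429342, -0.01203759],
       [-0.00355019, -0.2369941 , -0.9715046 ]])}
shackle [0.522, -0.063, 0.039] 0.79
shackle [0.665, 0.122, 0.023] 0.62
shackle [0.365, -0.236, 0.017] 0.5
shackle_crown [0.367, -0.234, 0.088] 0.7
shackle_crown [0.668, 0.122, 0.118] 0.6
shackle_crown [0.522, -0.066, 0.113] 0.47
dial_grip [0.541, -0.173, 0.076] 0.92
dial_cutout [0.498, -0.16, 0.051] 0.75
lock [0.529, -0.116, -0.002] 0.61
shackle_tongue [0.304, -0.244, 0.018] 0.63
shackle_tongue [0.533, -0.131, 0.044] 0.55
side {'fx': 366.8337401055953, 'fy': 366.8337401055953, 'cx': 328.7567139327002, 'cy': 196.7349826591846, 'xyz': array([0.41326875, 0.87413285, 0.86754055]), 'orientation': array([[-0.98915408, -0.07804674,  0.12443032],
       [-0.14535102,  0.64209621, -0.75271877],
       [-0.02114899, -0.76264092, -0.64647626]])}
shackle [0.666, 0.119, 0.022] 0.8
[... 625 characters left out ...]
253039e-05,
        1.15521419e+00, -2.39626156e-03]), 'dq': array([-0.00010942,  0.00209713, -0.00227675, -0.00100912, -0.0008735 ,
        0.00057465]), 'effort': array([-2.79163258e-03, -5.93615198e+01, -3.34520030e+01,  6.96502207e-02,
        1.55011163e-02, -7.69091628e-06]), 'position': array([ 0.14541373, -0.60784668,  0.23329454]), 'eef_rot': array([[ 9.72555346e-01,  2.32671655e-01, -1.35912409e-05],
       [ 2.32671655e-01, -9.72555346e-01,  1.23077315e-07],
       [-1.31895974e-05, -3.28199601e-06, -1.00000000e+00]]), 'contact_force': array([-0.11413586,  0.29084167,  0.30470189]), 'moment': array([ 8.93703986e-03, -5.47460822e-05, -2.87461117e-02]), 'width': 0.09192301077476897}
```

View pics/top0.png

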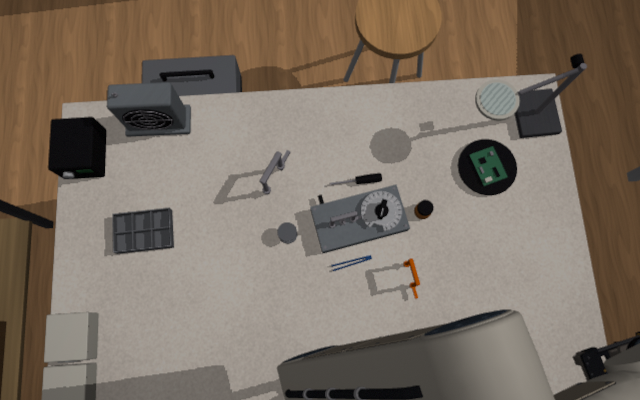

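View pics/side0.png

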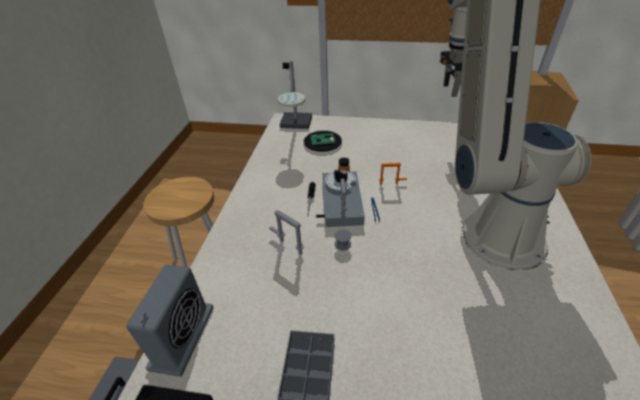

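Run:
```python
import cv2
im=cv2.imread("pics/top0.png"); cv2.imwrite("pics/top0z.png",cv2.resize(im[30:170,310:490],None,fx=4,fy=4,interpolation=cv2.INTER_CUBIC))
```

```text
(no output)
```

View pics/top0z.png

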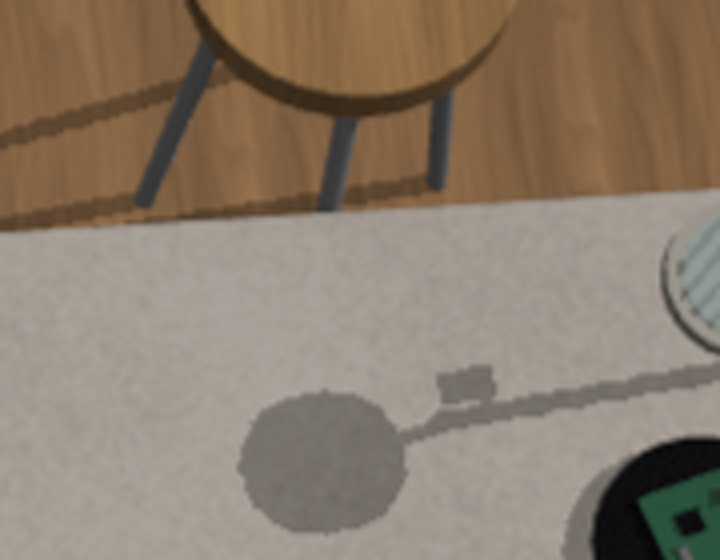

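Run:
```python
import cv2,numpy as np
im=cv2.imread("pics/top0.png"); cv2.imwrite("pics/top0zb.png",cv2.resize(im[165:265,300:440],None,fx=5,fy=5,interpolation=cv2.INTER_CUBIC))
from rig import ctrl
m=ctrl.camera_model("top")
def px(p):
    q=m["orientation"].T@(np.array(p)-m["xyz"]); return q[0]/q[2]*m["fx"]+m["cx"],q[1]/q[2]*m["fy"]+m["cy"]
# box model fit check
from math import *
L=np.array(((0.530,-0.1145,0)));
for yaw in (9.7,):
    a=radians(yaw);X=np.array([cos(a),sin(a),0]);Y=np.array([-sin(a),cos(a),0]);Z=np.array([0,0,1])
    def w(x,y,z): return L+x*X+y*Y+z*Z
    for n,p in dict(c1=(.065,.125,.04),c2=(.065,-.125,.04),c3=(-.065,-.125,.04),c4=(-.065,.125,.04),dial=(0,-.06,.089),crown=(0,.05,.116),ca=(0,.014,.116),cb=(0,.086,.116)).items():
        u,v=px(w(*p)); print(n,round(u,1),round(v,1),"zoom",round((u-300)*5),round((v-165)*5))
```

```text
c1 310.7 205.3 zoom 54 201
c2 397.3 185.1 zoom 486 100
c3 410.0 229.3 zoom 550 322
c4 321.7 250.3 zoom 109 427
dial 383.2 208.3 zoom 416 216
crown 343.9 215.5 zoom 220 252
ca 357.2 212.4 zoom 286 237
cb 330.6 218.6 zoom 153 268
```

View pics/top0zb.png

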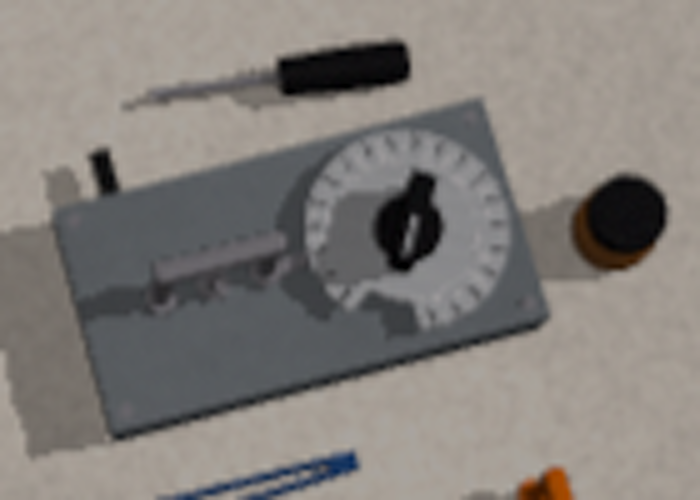

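```bash
cat > h.py <<'E'
import numpy as np
from math import *
from rig import ctrl
def bp(c,u,v,z):
    m=ctrl.camera_model(c); d=m["orientation"]@np.array([(u-m["cx"])/m["fx"],(v-m["cy"])/m["fy"],1]); t=(z-m["xyz"][2])/d[2]; return m["xyz"]+t*d
def proj(c,p):
    m=ctrl.camera_model(c); q=m["orientation"].T@(np.array(p)-m["xyz"]); return q[0]/q[2]*m["fx"]+m["cx"],q[1]/q[2]*m["fy"]+m["cy"]
E
python3 - <<'E'
from h import *
import cv2
Z=lambda u,v,z:bp("top",300+u/5,165+v/5,z)
P=[Z(*c,.04) for c in((55,209),(482,99),(549,318),(113,437))]
c=np.mean(P,0); print(c)
for i,j in((3,2),(0,1)):
    d=P[i]-P[j]; d=d if d[1]>0 else -d; print("yaw",degrees(atan2(d[1],d[0]))-90,np.linalg.norm(d))
a=Z(425,178,.089);b=Z(403,266,.089);d=b-a;print("bar",a,b,np.linalg.norm(d),degrees(atan2(d[1],d[0])),"mid",(a+b)/2)
a=Z(413,213,.089);b=Z(404,255,.089);d=b-a;print("line",degrees(atan2(d[1],d[0])))
d=Z(388,303,.054);print("cut",d)
E
```

```text
[ 0.52819441 -0.11443993  0.04      ]
yaw 11.567009453129913 0.24910055258119745
yaw 11.042704784568542 0.2481091956125038
bar [ 0.56092557 -0.18058115  0.089     ] [ 0.51348134 -0.16416966  0.089     ] 0.050202517146596556 160.9189183512776 mid [ 0.53720345 -0.1723754   0.089     ]
line 162.80386894284572
cut [ 0.50060605 -0.15887208  0.054     ]
```

```bash
python3 -m pendant '[[0.08,0.08,0,0.05,0.2],[0.2,0.22,0,0.12,0.4],[0.32,0.35,0,0.2,0.5],[0.44,0.48,0,0.27,0.5],[0.55,0.6,0,0.35,0.5],[0.65,0.7,0,0.4,0.5],[0.72,0.8,0,0.45,0.5],[0.79,0.87,0,0.49,0.5]]' 30
python3 -m pendant '[[0.1,0.11,0,0.06,0.5],[0.2,0.22,0,0.12,0.5],[0.3,0.33,0,0.18,0.5],[0.4,0.44,0,0.25,0.5],[0.5,0.55,0,0.31,0.5],[0.6,0.66,0,0.37,0.5],[0.7,0.77,0,0.43,0.5],[0.79,0.87,0,0.49,0.5]]'
python3 -m pendant '[[0.1,0.11,0,0.06,0.5],[0.2,0.22,0,0.12,0.5],[0.3,0.33,0,0.18,0.5],[0.4,0.44,0,0.25,0.5],[0.5,0.55,0,0.31,0.5],[0.6,0.66,0,0.37,0.5],[0.7,0.77,0,0.43,0.5],[0.79,0.87,0,0.49,0.5]]'
```

```text
t: 1.7
position: [0.2248, -0.5202, 0.2333]
eef_rot: [[0.731, 0.682, -0.0], [0.682, -0.731, 0.0], [-0.0, -0.0, -1.0]]
contact_force: [0.2, -0.8, 0.1]
width: 0.0463
t: 2.7
position: [0.3041, -0.4331, 0.2333]
eef_rot: [[0.301, 0.954, 0.0], [0.954, -0.301, -0.0], [-0.0, 0.0, -1.0]]
contact_force: [0.8, 0.0, -0.6]
width: 0.0459
t: 3.7
position: [0.3831, -0.3461, 0.2333]
eef_rot: [[-0.206, 0.979, 0.0], [0.979, 0.206, -0.0], [-0.0, 0.0, -1.0]]
contact_force: [0.0, 0.6, 0.5]
width: 0.0461
```

```bash
python3 -m pendant '[[0.1,0.11,0,0.06,0.5],[0.2,0.22,0,0.12,0.5],[0.3,0.33,0,0.18,0.5],[0.4,0.44,0,0.25,0.5],[0.5,0.55,0,0.31,0.5],[0.6,0.66,0,0.37,0.5],[0.7,0.77,0,0.43,0.5],[0.79,0.87,0,0.49,0.5]]'
python3 -m pendant '[[0.15,0.15,0,0.1,0.5],[0.3,0.3,0,0.2,0.5],[0.45,0.45,0,0.3,0.5],[0.6,0.6,0,0.4,0.5],[0.7,0.75,0,0.45,0.5],[0.78,0.86,0,0.49,0.5],[0.78,0.86,0,0.49,0.5],[0.78,0.86,0,0.49,0.5]]'
python3 - <<'E'
from h import *
import cv2
for c in("top","side"):
    im=ctrl.capture(c); cv2.imwrite(f"pics/{c}1.png",im[:,:,::-1])
    u,v=map(int,proj(c,(.535,-.12,.08)))
    x0,y0=max(0,u-80),max(0,v-60);cv2.imwrite(f"pics/{c}1z.png",cv2.resize(im[y0:y0+120,x0:x0+160,::-1],None,fx=5,fy=5,interpolation=cv2.INTER_CUBIC)); print(x0,y0)
    for n in ("dial_grip","dial_cutout","shackle_crown"):
        for d in ctrl.pinpoint(c,n)[:3]: print(c,n,d["location"].round(3) if hasattr(d["location"],"round") else d["location"],d["conf"])
print(ctrl.observe()["position"],ctrl.observe()["eef_rot"][:,1],ctrl.observe()["qpos"])
E
```

```text
t: 4.7
position: [0.4621, -0.2591, 0.2333]
eef_rot: [[-0.66, 0.751, -0.0], [0.751, 0.66, 0.0], [0.0, 0.0, -1.0]]
contact_force: [-0.3, -0.4, 0.1]
width: 0.0462
t: 5.7
position: [0.5391, -0.1741, 0.2333]
eef_rot: [[-0.942, 0.335, -0.0], [0.335, 0.942, -0.0], [0.0, -0.0, -1.0]]
contact_force: [-0.3, 0.1, -0.0]
width: 0.0461
283 152
top dial_cutout [0.4992, -0.1594, 0.05] 0.61
top shackle_crown [0.6639, 0.1208, 0.1193] 0.97
260 123
side dial_cutout [0.4993, -0.1567, 0.0544] 0.67
side shackle_crown [0.6611, 0.1207, 0.1164] 0.8
side shackle_crown [0.3657, -0.2356, 0.0895] 0.77
side shackle_crown [0.5216, -0.0656, 0.1067] 0.64
[ 0.53928599 -0.17407228  0.23330563] [ 3.34968223e-01  9.42229423e-01 -6.74802255e-05] [-3.14831679e-01  2.62855105e-01  1.76009613e+00 -7.50306040e-05
  1.11864193e+00 -1.54402372e+00]
```

View pics/side1z.png

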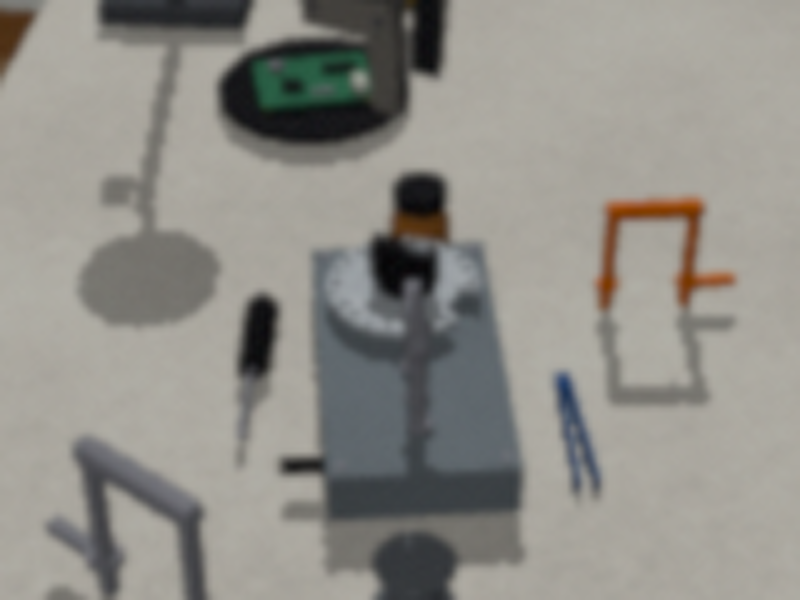

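View pics/top1z.png

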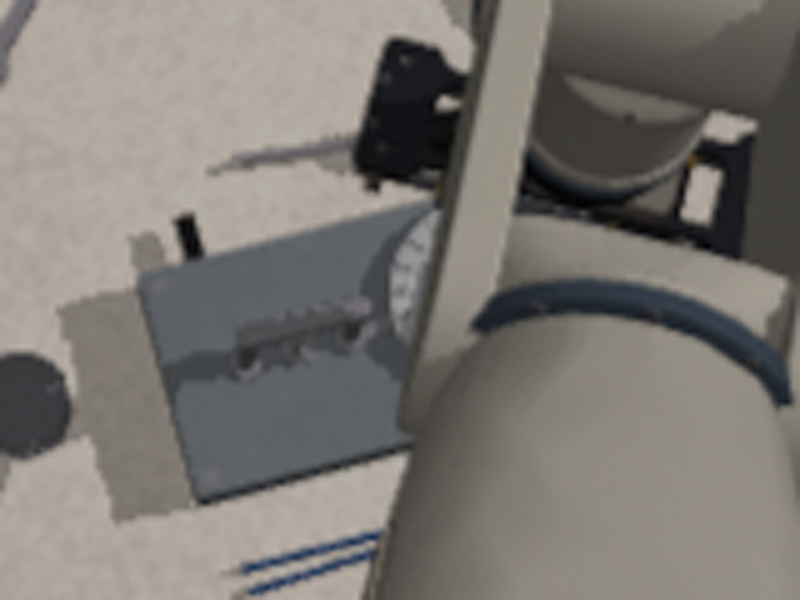

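The side view shows the dial bar (410,265) in front of the jar. The cut-out is on the near-robot side (470,305), and the shackle end-on at (415,280–440) stands clear. The arm hides the dial in the top view. I'm descending over the dial.

```bash
python3 -m pendant '[[0.01,0,-0.1,0.01,0.5],[0.01,0,-0.25,0.01,0.5],[0.01,0,-0.4,0.01,0.5],[0.01,0,-0.55,0.01,0.5],[0.01,0,-0.7,0.01,0.5],[0.01,0,-0.8,0.01,0.5],[0.01,0,-0.9,0.01,0.5],[0.01,0,-0.95,0.01,0.5]]'
python3 -m pendant '[[0,0,-0.08,0,0.5],[0,0,-0.16,0,0.5],[0,0,-0.24,0,0.5],[0,0,-0.32,0,0.5],[0,0,-0.4,0,0.5],[0,0,-0.48,0,0.5],[0,0,-0.56,0,0.5],[0,0,-0.56,0,0.5]]'
python3 - <<'E'
from h import *
import cv2
im=ctrl.capture("side")
u,v=map(int,proj("side",(.535,-.17,.08)))
x0,y0=max(0,u-50),max(0,v-40);cv2.imwrite("pics/side2z.png",cv2.resize(im[y0:y0+75,x0:x0+100,::-1],None,fx=8,fy=8,interpolation=cv2.INTER_CUBIC)); print(x0,y0)
E
```

```text
t: 7.1
position: [0.5403, -0.1738, 0.1377]
eef_rot: [[-0.946, 0.325, -0.0], [0.325, 0.946, 0.0], [0.0, -0.0, -1.0]]
contact_force: [-0.0, -0.5, 0.3]
width: 0.046
t: 8.1
position: [0.54, -0.1737, 0.0816]
eef_rot: [[-0.946, 0.325, -0.001], [0.325, 0.946, 0.0], [0.001, -0.0, -1.0]]
contact_force: [0.7, 0.1, -1.2]
width: 0.0461
292 134
```

View pics/side2z.png

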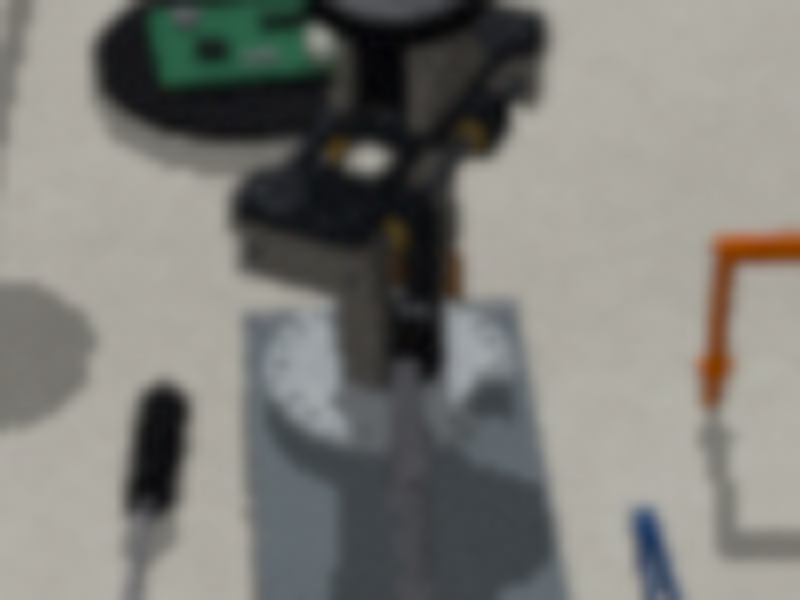

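The near finger (365,350) straddles the bar at the hub, and the contact force is about zero. Closing now.

```bash
python3 -m pendant '[[0,0,0,0,0.6],[0,0,0,0,0.75],[0,0,0,0,0.9],[0,0,0,0,1],[0,0,0,0,1],[0,0,0,0,1],[0,0,0,0,1],[0,0,0,0,1]]' 25
python3 -c "
from rig import ctrl; s=ctrl.observe(); print(s['moment'],s['contact_force'],s['width'],s['eef_rot'][:,1])"
```

```text
t: 9.15
position: [0.5412, -0.1719, 0.0825]
eef_rot: [[-0.946, 0.325, 0.001], [0.325, 0.946, 0.003], [-0.0, 0.003, -1.0]]
contact_force: [3.1, 13.3, 1.7]
width: 0.0139
[ 2.14282552 -0.88285958  0.05509707] [ 3.07981371 13.32211002  1.66171174] 0.013936154942472617 [0.32544962 0.94555441 0.00306603]
```

```bash
python3 -m pendant '[[0.01,0.03,0,0,1],[0.01,0.03,0,-0.05,1],[0.01,0.03,0,-0.1,1],[0.01,0.03,0,-0.16,1],[0.01,0.03,0,-0.22,1],[0.01,0.03,0,-0.28,1],[0.01,0.03,0,-0.33,1],[0.01,0.03,0,-0.33,1]]' 25
python3 -c "
from rig import ctrl; import math; s=ctrl.observe(); print(s['moment'],s['contact_force'],s['width'],math.degrees(math.atan2(s['eef_rot'][1,1],s['eef_rot'][0,1])))"
```

```text
t: 10.15
position: [0.5415, -0.1712, 0.0825]
eef_rot: [[-0.78, 0.626, 0.0], [0.626, 0.78, -0.001], [-0.001, -0.0, -1.0]]
contact_force: [-0.6, -2.8, 1.1]
width: 0.0139
[-0.38086217 -0.09463854 -0.02269294] [-0.64364384 -2.81027242  1.05026274] 0.013948584166009878 51.278950843920626
```

```bash
q='from rig import ctrl; import math; s=ctrl.observe(); print(s["moment"],s["contact_force"],s["width"],math.degrees(math.atan2(s["eef_rot"][1,1],s["eef_rot"][0,1])))'
python3 -m pendant '[[0,0,0,-0.05,1],[0,0,0,-0.1,1],[0,0,0,-0.15,1],[0,0,0,-0.2,1],[0,0,0,-0.25,1],[0,0,0,-0.3,1],[0,0,0,-0.33,1],[0,0,0,-0.33,1]]' 25; python3 -c "$q"
python3 -m pendant '[[0,0,0,-0.05,1],[0,0,0,-0.1,1],[0,0,0,-0.15,1],[0,0,0,-0.2,1],[0,0,0,-0.25,1],[0,0,0,-0.3,1],[0,0,0,-0.33,1],[0,0,0,-0.33,1]]' 25; python3 -c "$q"
python3 - <<'E'
from h import *
import cv2
im=ctrl.capture("side")
u,v=map(int,proj("side",(.535,-.17,.08)))
x0,y0=max(0,u-50),max(0,v-40);cv2.imwrite("pics/side3z.png",cv2.resize(im[y0:y0+75,x0:x0+100,::-1],None,fx=8,fy=8,interpolation=cv2.INTER_CUBIC)); print(x0,y0)
for c in("side",):
  for n in("dial_cutout","dial_grip","shackle_tongue"): print(n,[(np.round(d["location"],3),d["conf"]) for d in ctrl.pinpoint(c,n)[:3]])
E
```

```text
t: 11.15
position: [0.5417, -0.171, 0.0825]
eef_rot: [[-0.522, 0.853, 0.001], [0.853, 0.522, -0.0], [-0.001, 0.0, -1.0]]
contact_force: [0.7, -0.8, 1.6]
width: 0.0138
[-0.20683577 -0.28494751 -0.08315684] [ 0.70473809 -0.84782109  1.59409286] 0.01380509294326807 31.495683408208798
t: 12.15
position: [0.5421, -0.1709, 0.0825]
eef_rot: [[-0.203, 0.979, 0.001], [0.979, 0.203, -0.0], [-0.0, 0.001, -1.0]]
contact_force: [4.3, -0.5, 1.1]
width: 0.0139
[-0.0061862  -0.86340974 -0.0809383 ] [ 4.34053568 -0.50518585  1.09225056] 0.013922686727049272 11.688475999944448
292 134
dial_cutout [(array([ 0.538, -0.125,  0.052]), 0.77)]
dial_grip [(array([ 0.54 , -0.173,  0.078]), 0.62)]
shackle_tongue [(array([0.74 , 0.074, 0.03 ]), 0.57), (array([ 0.534, -0.127,  0.042]), 0.49), (array([ 0.297, -0.248,  0.025]), 0.49)]
```

View pics/side3z.png

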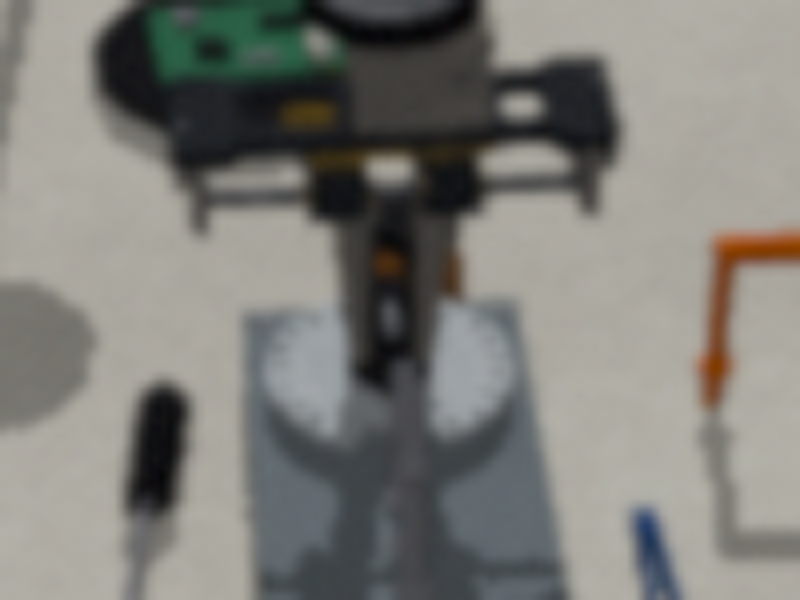

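The cut-out (about 380,420) now faces the shackle and the torque is near zero. Releasing slowly, rising straight up, then checking.

```bash
python3 -m pendant '[[0,0,0,0,0.8],[0,0,0,0,0.7],[0,0,0,0,0.6],[0,0,0,0,0.5],[0,0,0,0,0.5],[0,0,0.1,0,0.5],[0,0,0.3,0,0.5],[0,0,0.5,0,0.5]]' 25
python3 -m pendant '[[0,0,0.2,0,0.5],[0,0,0.4,0,0.5],[0,0,0.6,0,0.5],[0,0,0.8,0,0.5],[0,0,0.9,0,0.5],[0,0,0.9,0,0.5],[0,0,0.9,0,0.5],[0,0,0.9,0,0.5]]'
python3 - <<'E'
from h import *
import cv2
for c in("side","top"):
  im=ctrl.capture(c)
  u,v=map(int,proj(c,(.53,-.12,.08)))
  x0,y0=max(0,u-60),max(0,v-45);cv2.imwrite(f"pics/{c}4z.png",cv2.resize(im[y0:y0+90,x0:x0+120,::-1],None,fx=6,fy=6,interpolation=cv2.INTER_CUBIC)); print(x0,y0)
  for n in("dial_cutout","dial_grip","shackle_tongue","shackle_crown"): print(c,n,[(np.round(d["location"],3),round(d["conf"],2)) for d in ctrl.pinpoint(c,n)[:3]])
E
```

```text
t: 13.35
position: [0.5415, -0.1709, 0.1334]
eef_rot: [[-0.202, 0.979, 0.0], [0.979, 0.202, -0.0], [-0.0, 0.0, -1.0]]
contact_force: [-0.3, 0.2, -0.6]
width: 0.0463
t: 14.35
position: [0.541, -0.1707, 0.2215]
eef_rot: [[-0.202, 0.979, -0.001], [0.979, 0.202, 0.0], [0.001, -0.001, -1.0]]
contact_force: [0.3, 0.7, 0.5]
width: 0.0459
281 138
side dial_cutout [(array([ 0.537, -0.127,  0.053]), 0.69)]
side dial_grip [(array([ 0.541, -0.172,  0.075]), 0.9)]
side shackle_tongue [(array([0.74 , 0.074, 0.027]), 0.76), (array([ 0.299, -0.25 ,  0.023]), 0.48), (array([ 0.531, -0.132,  0.043]), 0.45)]
side shackle_crown [(array([0.662, 0.121, 0.116]), 0.84), (array([ 0.522, -0.067,  0.106]), 0.63), (array([ 0.367, -0.236,  0.092]), 0.52)]
303 168
top dial_cutout [(array([ 0.533, -0.127,  0.049]), 0.61)]
top dial_grip []
top shackle_tongue [(array([0.746, 0.07 , 0.028]), 0.57), (array([ 0.532, -0.13 ,  0.041]), 0.52)]
top shackle_crown [(array([0.666, 0.121, 0.119]), 0.82), (array([ 0.523, -0.066,  0.112]), 0.76), (array([ 0.661, -0.497,  0.001]), 0.5)]
```

View pics/side4z.png

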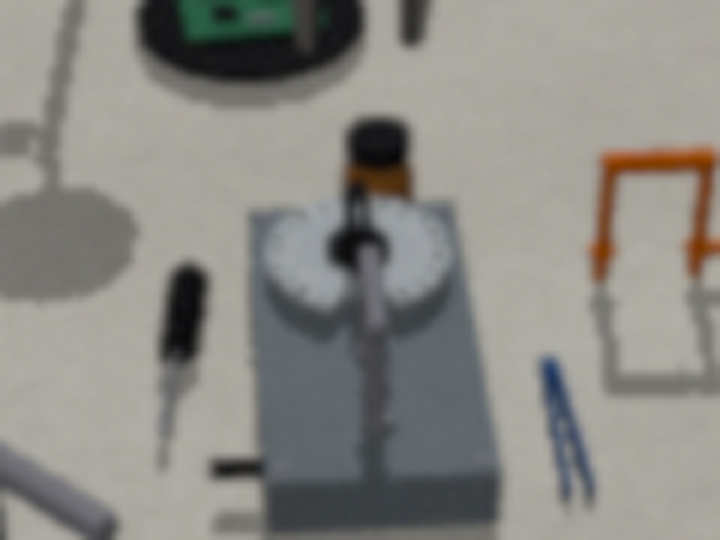

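View pics/top4z.png

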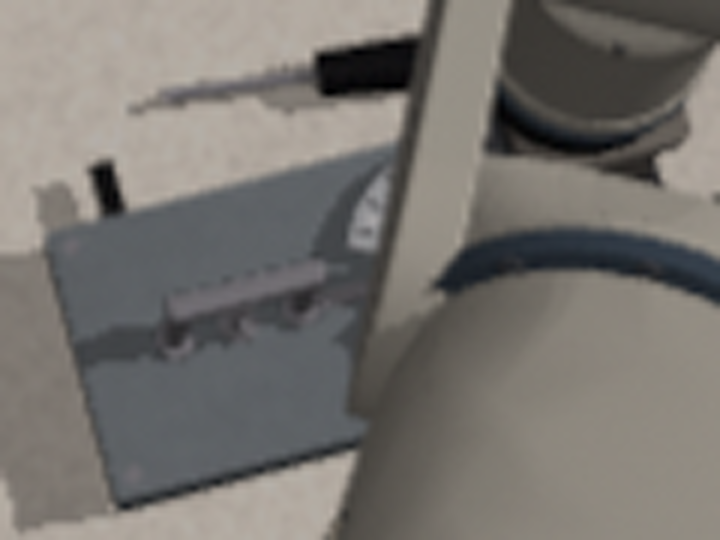

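The side view shows the cut-out at about (345,310) facing the shackle. The detected cut-out at (0.535,-0.127) sits over the tongue tip at (0.532,-0.130). Next, the crown.

```bash
python3 -m pendant '[[-0.05,0.2,0,0,0.5],[-0.1,0.4,0,0,0.5],[-0.15,0.6,0,0,0.5],[-0.2,0.8,0,0,0.5],[-0.2,1,0,0,0.5],[-0.2,1,-0.1,0,0.5],[-0.2,1,-0.25,0,0.5],[-0.2,1,-0.4,0,0.5]]' 30
python3 -m pendant '[[0,0.06,-0.1,0,0.5],[0,0.06,-0.2,0,0.5],[0,0.06,-0.3,0,0.5],[0,0.06,-0.4,0,0.5],[0,0.06,-0.5,0,0.5],[0,0.06,-0.6,0,0.5],[0,0.06,-0.7,0,0.5],[0,0.06,-0.7,0,0.5]]'
python3 - <<'E'
from h import *
import cv2
for c in("side",):
  im=ctrl.capture(c)
  u,v=map(int,proj(c,(.53,-.12,.08)))
  x0,y0=max(0,u-60),max(0,v-45);cv2.imwrite(f"pics/{c}5z.png",cv2.resize(im[y0:y0+90,x0:x0+120,::-1],None,fx=6,fy=6,interpolation=cv2.INTER_CUBIC)); print(x0,y0)
E
```

```text
t: 15.85
position: [0.5211, -0.0713, 0.1808]
eef_rot: [[-0.201, 0.979, -0.001], [0.979, 0.201, -0.0], [0.0, -0.001, -1.0]]
contact_force: [0.6, 0.3, 0.0]
width: 0.0458
t: 16.85
position: [0.5209, -0.0648, 0.1114]
eef_rot: [[-0.202, 0.979, -0.002], [0.979, 0.202, 0.0], [0.001, -0.001, -1.0]]
contact_force: [-0.2, 0.6, 0.3]
width: 0.0458
281 138
```

View pics/side5z.png

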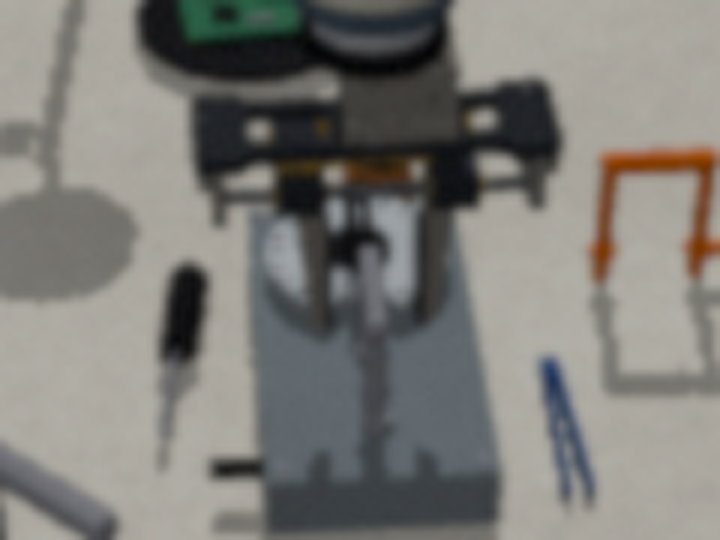

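The fingers (320 and 430) straddle the crown (372,280). Closing.

```bash
python3 -m pendant '[[0,0,0,0,0.6],[0,0,0,0,0.75],[0,0,0,0,0.9],[0,0,0,0,1],[0,0,0,0,1],[0,0,0,0,1],[0,0,0,0,1],[0,0,0,0,1]]' 30
python3 -c "
from rig import ctrl; s=ctrl.observe(); print(s['moment'],s['contact_force'],s['width'])"
```

```text
t: 17.9
position: [0.5215, -0.0649, 0.1124]
eef_rot: [[-0.202, 0.979, 0.0], [0.979, 0.202, -0.0], [-0.0, 0.0, -1.0]]
contact_force: [-0.3, -0.3, 3.8]
width: 0.0119
[ 0.02493701 -0.0757183   0.06518808] [-0.30434133 -0.27820319  3.80554748] 0.011930483470174665
```

```bash
python3 -m pendant '[[0,0,0.01,0,1],[0,0,0.02,0,1],[0,0,0.03,0,1],[0,0,0.04,0,1],[0,0,0.05,0,1],[0,0,0.06,0,1],[0,0,0.07,0,1],[0,0,0.07,0,1]]' 30
python3 -c "
from rig import ctrl; s=ctrl.observe(); print(s['moment'],s['contact_force'],s['width'])"
```

```text
t: 18.9
position: [0.5214, -0.0649, 0.1193]
eef_rot: [[-0.202, 0.979, 0.0], [0.979, 0.202, -0.0], [-0.0, 0.0, -1.0]]
contact_force: [0.2, -0.7, -1.5]
width: 0.0118
[ 0.03746913 -0.05507726  0.03664068] [ 0.22694534 -0.74499607 -1.53874177] 0.011792395667076058
```

It lifts 7 mm with only its weight showing, so the tongue is passing the cut-out. Continuing up.

```bash
python3 -m pendant '[[0,0,0.05,0,1],[0,0,0.12,0,1],[0,0,0.19,0,1],[0,0,0.26,0,1],[0,0,0.34,0,1],[0,0,0.42,0,1],[0,0,0.5,0,1],[0,0,0.55,0,1]]' 30
python3 -m pendant '[[0,0,0.1,0,1],[0,0,0.2,0,1],[0,0,0.3,0,1],[0,0,0.4,0,1],[0,0,0.48,0,1],[0,0,0.54,0,1],[0,0,0.57,0,1],[0,0,0.57,0,1]]'
python3 - <<'E'
from h import *
import cv2
for c in("side","top"):
  im=ctrl.capture(c)
  u,v=map(int,proj(c,(.53,-.1,.12)))
  x0,y0=max(0,u-60),max(0,v-45);cv2.imwrite(f"pics/{c}6z.png",cv2.resize(im[y0:y0+90,x0:x0+120,::-1],None,fx=6,fy=6,interpolation=cv2.INTER_CUBIC)); print(x0,y0)
  for n in("dial_cutout","dial_grip","shackle"): print(c,n,[(np.round(d["location"],3),round(d["conf"],2)) for d in ctrl.pinpoint(c,n)[:3]])
s=ctrl.observe(); print(s['contact_force'],s['width'],s['position'])
E
```

```text
t: 19.9
position: [0.5215, -0.0649, 0.1749]
eef_rot: [[-0.202, 0.979, 0.0], [0.979, 0.202, -0.0], [-0.0, 0.0, -1.0]]
contact_force: [-0.5, 0.3, -1.6]
width: 0.0116
t: 20.9
position: [0.5214, -0.0648, 0.2313]
eef_rot: [[-0.202, 0.979, 0.0], [0.979, 0.202, 0.0], [0.0, 0.0, -1.0]]
contact_force: [0.6, -0.3, -1.6]
width: 0.0117
281 132
side dial_cutout [(array([ 0.535, -0.123,  0.054]), 0.94)]
side dial_grip [(array([ 0.541, -0.175,  0.076]), 0.89), (array([ 0.503,  0.092, -0.007]), 0.62), (array([ 0.535, -0.113, -0.004]), 0.32)]
side shackle [(array([ 0.515, -0.064,  0.158]), 0.59), (array([ 0.535, -0.113, -0.002]), 0.51), (array([ 0.365, -0.235,  0.022]), 0.45)]
296 166
top dial_cutout [(array([ 0.534, -0.13 ,  0.052]), 0.51), (array([ 0.526, -0.066,  0.232]), 0.25)]
top dial_grip [(array([ 0.536, -0.175,  0.076]), 0.84)]
top shackle [(array([0.666, 0.123, 0.026]), 0.87), (array([ 0.37 , -0.233,  0.014]), 0.54), (array([ 0.521, -0.064,  0.156]), 0.48)]
[-0.24821639 -1.03167757 -1.00983924] 0.01157546391274393 [ 0.52134638 -0.06486502  0.23114576]
```

View pics/side6z.png

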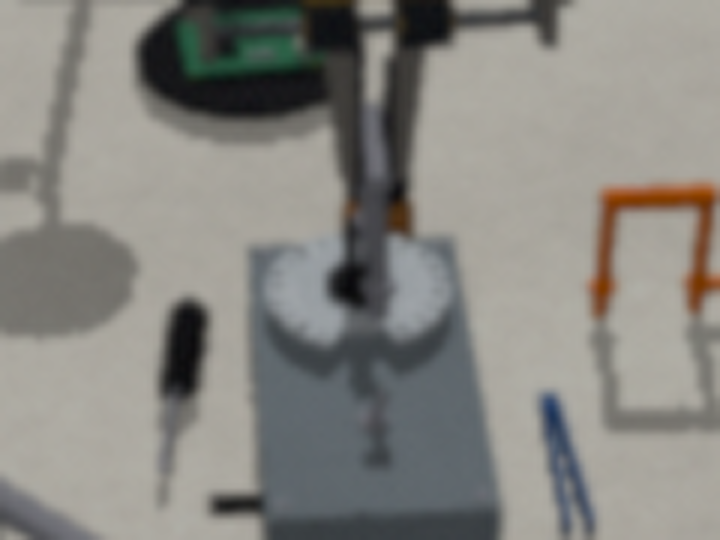

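The shackle hangs upright in the fingers (370,110–310), its origin at z ≈ 0.157, or 117 mm above the seat. The cut-out still faces the empty holes (375,360), and the bystanders in view are where they were. Handing in.

```bash
python3 -c "
from rig import ctrl; print(ctrl.finish_job())"
```

```text
the job is handed in; nothing more can be done
None
```

The shackle is out of the box and held up in the gripper, and I handed the job in at about 21 s; no verdict was reported.

**Dial:** I turned it three 20° clicks clockwise to the open notch, feeling the torque fall back to near zero at each, then let it go. The last pictures show the cut-out facing the shackle's holes. The detected cut-out wanders by a few degrees between pictures, which is within tolerance.

**Shackle:** I gripped it across the crown (finger opening 12 mm) and lifted it straight up 119 mm. The first 7 mm showed only its weight, about 1.5 N, so it was not forced. At the end its origin was detected about 117 mm above the seat, so the leg ends are roughly 10 cm clear. It hung upright and within about 6 mm of its seat sideways.

**Checks:** The bystanders seen in the final side close-up had not moved. I did not re-check all of them one by one, and I saved the final top picture but did not view it. When the jaws first closed on the dial the position was about 3 mm off and gave a brief 13 N sideways push; I corrected it before turning.

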